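# Shut the polishing guard over the vase

### The arm

A 6-joint arm with a two-finger parallel gripper is mounted at the origin on the work surface. World frame = base frame: x ahead of the robot, y to its left, z up, the work surface at z = 0. Lengths are in m, angles in rad, forces in N, time in s.
With the tool pointing down it reaches from about 0.35 to 0.975 m from the base axis. Payload 4.9 kg.
Tool frame: the origin (TCP) lies on the mounting face of the last link; the fingertips stand 173 mm ahead of it and the grasp point (between the pads) lies ctrl.pinch_z ahead of it (ctrl.pinch_z is the distance from the TCP to the grasp point, in m); z points along the fingers, y is the line along which they close (so a half turn about z gives the same grasp; the last joint's range is limited). The gripper opens to 85 mm and grips with 20 to 120 N. Pads are 22 mm wide; open, the fingers measure 114 mm over their backs; the gripper's body (76 mm by 85 mm) begins 54 mm behind the grasp point. The pads swing forward as they close: fully open they stand 13 mm farther back than shut.
Start: joints at [-1.258, 0.053, 1.613, -0, 1.476, -0.119], TCP at [0.262, -0.568, 0.405] pointing down, gripper open.
Joint ranges: [-3.01, 3.01], [-1.01, 2.22], [0.06, 2.58], [-1.02, 4.17], [0.09, 2.62], [-3.14, 3.14]. Speed limits (rad/s): [2.57, 2.57, 3.14, 3.14, 3.14, 3.14].

### API

Orientations are given as a rotation vector (axis times angle).
In Python, from station import telemetry, eyes, ctrl gives the robot as it stands.
- The arm moves only by the tool apply_moves, never from a script. Its argument "plan" is a list of rows, each a list of 5 numbers: the finger opening in m, from 0 to 0.0854, then the shift along the tool's x, y, z in m, then the turn about the tool's z in rad. In form: [[jaw, x, y, z, roll], ...]. A call has 1 to 12 rows; each row is the pose to reach, as a shift and turn from the pose commanded when the call began, along the tool's axes at that moment; what a row does not reach only later rows make up. A row lasts 1/12 s, in which the tool goes at most 41.7 mm and 7.16 degrees, less where a joint would pass 70% of its speed; a pose out of reach is approached as far as the arm can. A call with a gripper value outside its range is refused whole. The fingers move at their own pace and stop on an object; "newtons" is the grip in N (left out, the last holds). Time passes only in rows, so rows that repeat a pose let the fingers close. It gives the time, the measured TCP pose, the force, the opening and the grip force at its end, in the units of the state.
- telemetry.get_obs(): the state, without advancing time (a new reading comes with each control period).
- eyes.get_image(name): name is "side" or "top" or "wrist"; returns a dict with "img" (400x640x3 uint8, blue, green, red), "range_z" (400x640 float32, m along the optical axis (not along the pixel's ray), 0 where there is no reading), "K" (3x3 intrinsics, pixels), "dist_coeffs" ([k1, k2, p1, p2, k3] as OpenCV has them; the pictures are not rectified), "pose" (4x4, takes a point from camera to world coordinates); the wrist camera has in their place "hand_eye" (4x4, takes a point from camera to tool coordinates, whose origin is the TCP and whose axes are the flange's). Camera axes: x right, y down, z forward; pixel columns grow to the right and rows downward; lengths in m; the calibration is good to about 2 mm. A picture is of the moment at which its call begins: read the wrist's pose just before it.
- ctrl.finish_job(): hands the job in; it is judged then, once.
Trained networks look in a picture, given as the dict that the camera call returned (one of the last four; its "shot" number tells which), for a name from the list of things; names that differ only in an ending like _2 or _b are one class to them, and where a whole thing is asked for, a point or a joint stands for the part that bears it (a point fixed in the world has none). Each returns a list of dicts, best first, with "confidence" (0 to 1); they miss things now and then, are a little off and sometimes report something else, mostly with a low value. They report only what shows in the picture. A call takes as long as a camera call.
- eyes.search_frame(thing, picture): "box" ([left, top, right, bottom] in pixels, round what is visible of it).
- eyes.outline_of(thing, picture): "region" (400x640 bool, what is visible of it) and "box" ([left, top, right, bottom] in pixels, round what is visible of it).
- eyes.tip_of(thing, picture): "point" ([column, row] in pixels: a listed point, or the origin of a listed thing).
The state is a dict: "t": time; "q": joint angles; "dq": joint speeds; "effort": joint torques, N m; "tool_pos": TCP position; "tool_rot": TCP orientation; "contact_force": force on the tool from outside, world axes, zero at the start; "wrist_torque": the same for the moment, N m; "opening": finger opening in m; "grip_force": force on a finger pad.
Only numpy, scipy, OpenCV 4.12 (cv2) and the standard library are available. Lean on these libraries where they do the work, as an engineer would, in place of code of your own. Each camera call takes 0.05 s, during which the arm holds its last target. There are 200 camera calls.

### The job

Two small green polishing machines stand on the bench with their clear sliding guards open; one has a black vase with silver inlay clamped in its well, the other is empty. Push the red bar of the guard on the machine that holds the vase until that guard is fully home and its spring catch has clicked, without ramming it, and leave the empty machine's guard open.

Things in the scene. Friction and masses are not known exactly. Their poses are not given: they have to be found in the camera images.
- guard (a joint): Sliding guard of the machine with the vase: level clear plate 160 x 146 x 5 mm, yellow edges, top 111 mm above the bench. Value: m open; 0 home over the well, 0.125 fully open, back over the housing. Slides with 1.5 N of friction; from about 20 to 9 mm open it lifts a spring catch (about 8 N push in all), then the catch snaps down and draws it home to a rigid stop at 0.
- guard_bar (a point): Centre, 128 mm above the bench, of that guard's red upright push bar: 12 mm thick (x), 60 long (y), 35 tall. x axis: level closing direction, away from the robot within 20 degrees; the bar moves along +x as it closes. Behind it are only 24 mm of flat plate, then the flat housing top 100 mm up, between rails 150 mm apart, tops 116 mm up. The machine, 300 x 170 mm, is fixed.
- catch (a joint): Spring catch of that machine: upright brass plunger with orange cap in a steel bracket at the far end, cap top 160 mm above the bench, 110 mm beyond the bar once shut. Value: m lifted; 0 down, 0.001 or less when latched, up to 0.006 while the guard's steel roller passes under it. The guard works it; it need not be touched.
- spare_guard (a joint): The same guard, with the same red bar, on the other, empty machine, which stands beside the first (either may be on the left). Value: m open, 0 home, 0.125 fully open. Starts at least 0.085 open and is to stay open.

How it is judged:
By the outcome, as a careful person would: the job done as asked, in the order asked, and still so for the second after the job is handed in, with the robot touching nothing.
It also fails if it takes over 29 s, if anything falls off the work surface, if the arm or the gripper's body presses on something with over 40 N, if the wrist force passes 120 N, or if a joint passes its speed limit or range.

## Working session

There is one attempt and no reset: what is moved stays moved. The work goes in short steps, Python scripts to look and compute and a tool call to move; the robot and the scene stay as the last step left them, time stands still between calls to the robot, and variables do not carry over. Pictures are saved under pics/ and viewed, at most 10 in all, crops included, and the job is handed in when it is done.

Besides the shell and the picture viewer there is one more tool, called after "Request:" as name([rows], argument=value, ...), one row to a line, values as JSON. apply_moves: Moves the arm, as the interface text tells. Its arguments: {"type":"object","properties":{"plan":{"type":"array","items":{"type":"array","items":{"type":"number"}}},"newtons":{"type":"number"}},"required":["plan"]}

```bash
mkdir -p pics; cat > h.py <<'E'
import numpy as np, cv2
from scipy.spatial.transform import Rotation as R
from station import telemetry, eyes, ctrl
def world(p,uv,z=None,pose=None):
    """pixel(s)->world using depth, or plane height z"""
    uv=np.atleast_2d(np.float64(uv)); P=p["pose"] if pose is None else pose
    n=cv2.undistortPoints(uv[:,None],p["K"],p["dist_coeffs"])[:,0]
    d=np.c_[n,np.ones(len(n))]
    if z is None:
        r=uv.round().astype(int); s=p["range_z"][r[:,1],r[:,0]][:,None]
    else:
        dw=d@P[:3,:3].T; s=((z-P[2,3])/dw[:,2])[:,None]
    return (d*s)@P[:3,:3].T+P[:3,3]
E
python3 - <<'E'
from h import *
o=telemetry.get_obs();print(o["t"],o["tool_pos"],o["tool_rot"],ctrl.pinch_z)
ims=[]
for c in("top","side"):
    p=eyes.get_image(c);ims.append(p["img"].copy())
    print(c,p["pose"][:3,3])
    for n in("guard","guard_bar","catch","spare_guard"):
        for r in eyes.search_frame(n,p)[:3]: print(n,r["confidence"],np.round(r["box"]))
    for r in eyes.tip_of("guard_bar",p)[:3]: print("tip",r["confidence"],r["point"],world(p,r["point"]),world(p,r["point"],.128))
    cv2.imwrite(f"pics/{c}.png",p["img"])
E
```

```text
0.0 [ 0.2614921 -0.567366   0.4034676] [-3.06667376e+00 -6.72584785e-01  3.39824231e-04] 0.1547
top [ 0.50184424 -0.00459249  0.87807739]
guard_bar 0.62 [354. 184. 439. 270.]
catch 0.59 [176. 186. 266. 276.]
catch 0.48 [390. 145. 402. 155.]
spare_guard 0.63 [176. 187. 265. 280.]
side [ 0.47663438 -0.54880612  0.75844664]
guard 0.63 [267. 254. 366. 335.]
guard_bar 0.71 [264. 254. 367. 334.]
catch 0.68 [413. 254. 422. 269.]
spare_guard 0.71 [244. 119. 331. 177.]
tip 0.77 [288.8, 286.1] [[ 0.48009503 -0.18936909  0.14554818]] [[ 0.48019411 -0.17907789  0.128     ]]
```

View pics/top.png

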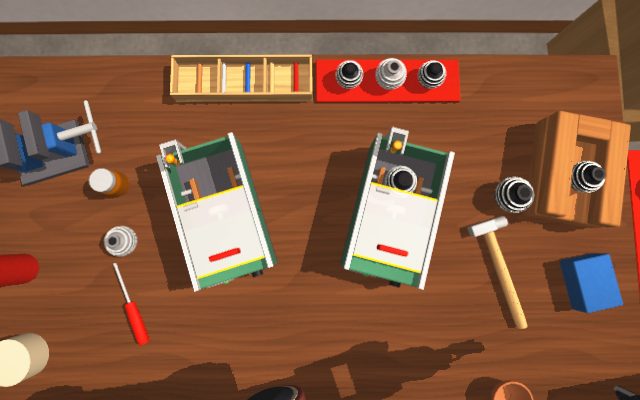

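View pics/side.png

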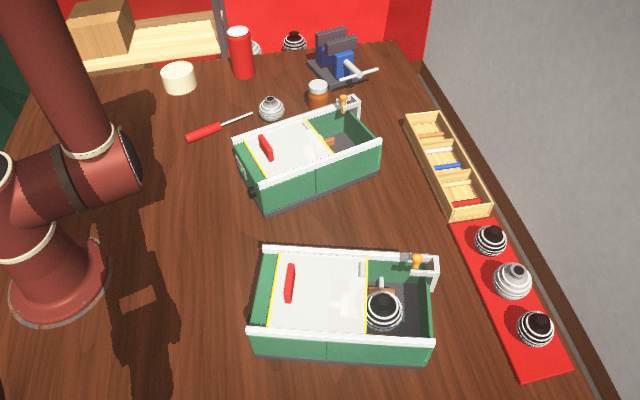

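The vase is in the right-hand machine: in the top view its bar is at about (392,250) and the vase at (402,180). The left machine, with its bar at (225,255), is empty. Next I'll measure the bar and the closing direction.

```bash
python3 - <<'E'
from h import *
o=telemetry.get_obs()
for c,b in(("top",(365,235,420,265)),("side",(278,258,300,308))):
    p=eyes.get_image(c); im=p["img"].astype(int)
    m=(im[...,2]>130)&(im[...,1]<70)&(im[...,0]<70)
    k=np.zeros_like(m);k[b[1]:b[3],b[0]:b[2]]=1;m&=k
    v,u=np.nonzero(m); W=world(p,np.c_[u,v]); 
    t=W[(W[:,2]>.135)&(W[:,2]<.155)]
    (cx,cy),sz,a=cv2.minAreaRect(t[:,:2].astype(np.float32))
    print(c,m.sum(),len(t),"z",np.percentile(W[:,2],[5,50,95]),"rect",cx,cy,sz,a,"med",np.median(t,0))
    L=np.linalg.svd(t[:,:2]-t[:,:2].mean(0))[2][0]; d=np.array([L[1],-L[0]]); d*=np.sign(d[0]); print("closing",d,np.degrees(np.arctan2(d[1],d[0])))
    if c=="top":
        e=world(p,[[422,288],[450,152],[347,268],[379,135]],.116);print(e)
        for i in(0,2): dd=e[i+1]-e[i];print(np.degrees(np.arctan2(dd[1],dd[0])))
Rt=R.from_rotvec(o["tool_rot"]).as_matrix();print(Rt)
E
```

```text
top 140 139 z [0.14349976 0.14521086 0.14782013] rect 0.48103442788124084 -0.17103596031665802 (0.05644764378666878, 0.00967325083911419) 74.77391052246094 med [ 0.48150412 -0.16954291  0.14520134]
closing [ 0.96492333 -0.26253182] -15.220344701294957
[[ 0.40205627 -0.23620264  0.116     ]
 [ 0.6893805  -0.30720939  0.116     ]
 [ 0.44424756 -0.08110032  0.116     ]
 [ 0.72731397 -0.15469539  0.116     ]]
-13.881430800453343
-14.573800242506119Traceback (most recent call last):
  File "<stdin>", line 7, in <module>
  File "h.py", line 7, in world
    n=cv2.undistortPoints(uv[:,None],p["K"],p["dist_coeffs"])[:,0]
      ~~~~~~~~~~~~~~~~~~~^^^^^^^^^^^^^^^^^^^^^^^^^^^^^^^^^^^^
cv2.error: OpenCV(4.12.0) /io/opencv/modules/calib3d/src/undistort.dispatch.cpp:347: error: (-215:Assertion failed) CV_IS_MAT(_src) && CV_IS_MAT(_dst) && (_src->rows == 1 || _src->cols == 1) && (_dst->rows == 1 || _dst->cols == 1) && _src->cols + _src->rows - 1 == _dst->rows + _dst->cols - 1 && (CV_MAT_TYPE(_src->type) == CV_32FC2 || CV_MAT_TYPE(_src->type) == CV_64FC2) && (CV_MAT_TYPE(_dst->type) == CV_32FC2 || CV_MAT_TYPE(_dst->type) == CV_64FC2) in function 'cvUndistortPointsInternal'
```

Request:
apply_moves([
  [0, 0.028, -0.025, 0, 0.06],
  [0, 0.056, -0.05, 0, 0.12],
  [0, 0.084, -0.075, 0, 0.18],
  [0, 0.112, -0.1, 0, 0.24],
  [0, 0.14, -0.125, 0, 0.3],
  [0, 0.168, -0.15, 0, 0.36],
  [0, 0.196, -0.175, 0, 0.42],
  [0, 0.224, -0.2, 0, 0.48],
  [0, 0.252, -0.225, 0, 0.54],
  [0, 0.28, -0.25, 0, 0.6],
  [0, 0.308, -0.275, 0, 0.66],
  [0, 0.33, -0.296, 0, 0.684],
], newtons=40)

```text
t: 1.7
tool_pos: [0.4378, -0.1584, 0.405]
tool_rot: [-3.116, 0.397, -0.002]
contact_force: [0.4, -0.9, -0.6]
opening: 0.0001
grip_force: 0.0
```

Request:
apply_moves([
  [0, 0, 0, 0, 0],
  [0, 0, 0, 0, 0],
])

```text
t: 1.87
tool_pos: [0.4377, -0.1595, 0.4049]
tool_rot: [3.117, -0.389, 0.001]
contact_force: [-0.0, -0.2, 0.3]
opening: -0.0
grip_force: 0.0
```

```bash
python3 - <<'E'
from h import *
o=telemetry.get_obs();Rt=R.from_rotvec(o["tool_rot"]).as_matrix()
print(o["t"],o["tool_pos"],Rt,o["contact_force"],o["opening"])
p=eyes.get_image("wrist"); T=np.eye(4);T[:3,:3]=Rt;T[:3,3]=o["tool_pos"];P=T@p["hand_eye"]
im=p["img"].astype(int)
m=((im[...,2]>120)&(im[...,1]<70)&(im[...,0]<70)).astype(np.uint8)
n,l,s,c=cv2.connectedComponentsWithStats(m)
for i in range(1,n):
    if s[i,4]>200:
        v,u=np.nonzero(l==i);W=world(p,np.c_[u,v],pose=P)
        t=W[(W[:,2]>.138)&(W[:,2]<.155)]
        print(s[i],len(t))
        if len(t)>50:
            r=cv2.minAreaRect(t[:,:2].astype(np.float32)); q=cv2.boxPoints(r); rel=(np.c_[q,np.full(4,.146)]-o["tool_pos"])@Rt
            print(r,"corners in tool\n",rel.round(4))
pt=eyes.get_image("top")
print("catch",world(pt,[[398,145]],.16))
cv2.imwrite("pics/w1.png",p["img"])
E
```

```text
1.8667 [ 0.43769777 -0.1595084   0.40490883] [[ 9.69272004e-01 -2.45991289e-01  2.59696926e-04]
 [-2.45991080e-01 -9.69271870e-01 -6.55808131e-04]
 [ 4.13040013e-04  5.71773335e-04 -9.99999751e-01]] [-0.04922966 -0.18031554  0.26418981] -3.817971736838381e-06
[ 280  139   75   18 1256] 1079
((0.48238405585289, -0.17043885588645935), (0.05709078162908554, 0.010549169033765793), 74.74888610839844) corners in tool
 [[ 0.0401  0.0279  0.2589]
 [ 0.0507  0.0281  0.2589]
 [ 0.0517 -0.029   0.2589]
 [ 0.0411 -0.0292  0.2589]]
catch [[ 0.69337519 -0.18417815  0.16      ]]
```

View pics/w1.png

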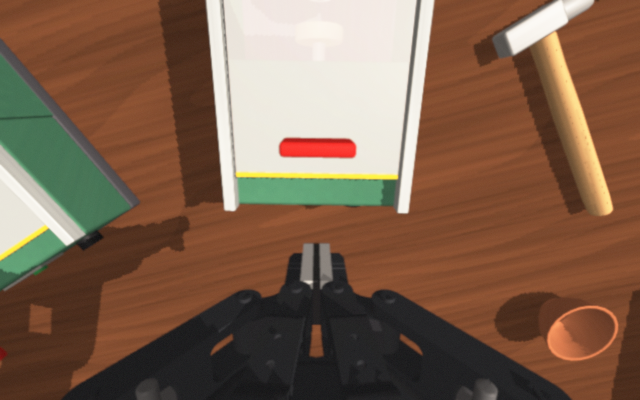

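The wrist view shows the bar at (318,148), straight ahead of the closed fingers. I'll descend and then approach it.

Request:
apply_moves([
  [0, 0, 0, 0.03, 0],
  [0, 0, 0, 0.06, 0],
  [0, 0, 0, 0.085, 0],
  [0, 0, 0, 0.1, 0],
  [0, 0, 0, 0.108, 0],
  [0, 0, 0, 0.108, 0],
  [0, 0.006, 0, 0.108, 0],
  [0, 0.012, 0, 0.108, 0],
  [0, 0.018, 0, 0.108, 0],
  [0, 0.022, 0, 0.108, 0],
  [0, 0.025, 0, 0.108, 0],
  [0, 0.027, 0, 0.108, 0],
])

```text
t: 2.97
tool_pos: [0.4642, -0.1676, 0.2973]
tool_rot: [3.116, -0.394, 0.001]
contact_force: [-0.3, 0.4, 1.8]
opening: 0.0001
grip_force: 1.0
```

Request:
apply_moves([
  [0, 0.001, 0, 0, 0],
  [0, 0.002, 0, 0, 0],
  [0, 0.004, 0, 0, 0],
  [0, 0.006, 0, 0, 0],
  [0, 0.009, 0, 0, 0],
  [0, 0.013, 0, 0, 0],
  [0, 0.017, 0, 0, 0],
  [0, 0.021, 0, 0, 0],
  [0, 0.024, 0, 0, 0],
  [0, 0.027, 0, 0, 0],
  [0, 0.029, 0, 0, 0],
  [0, 0.03, 0, 0, 0],
])

```text
t: 3.97
tool_pos: [0.4929, -0.175, 0.2966]
tool_rot: [-3.117, 0.395, 0.0]
contact_force: [-2.4, -0.9, -1.1]
opening: 0.0003
grip_force: 0.8
```

```bash
cat > m.py <<'E'
from h import *
o=telemetry.get_obs();Rt=R.from_rotvec(o["tool_rot"]).as_matrix()
print(o["t"],o["tool_pos"],"F tool",Rt.T@o["contact_force"])
p=eyes.get_image("top");im=p["img"].astype(int)
m=(im[...,2]>120)&(im[...,1]<70)&(im[...,0]<70)
v,u=np.nonzero(m);k=(u>350)&(u<450)&(v>140)&(v<270);u,v=u[k],v[k]
W=world(p,np.c_[u,v]);t=W[(W[:,2]>.135)&(W[:,2]<.155)]
if len(t): c,s,a=cv2.minAreaRect(t[:,:2].astype(np.float32));print(len(t),"bar",c,s,"along",(np.r_[c,.146]-[.43770,-.15951,.40491])@[.9693,-.246,0])
import sys
cv2.imwrite(sys.argv[1],cv2.resize(im[120:300,320:480].astype(np.uint8),None,fx=3,fy=3))
E
python3 m.py pics/t1.png
```

```text
3.9667 [ 0.49286408 -0.17498973  0.29661083] F tool [-2.09278958  1.44137503  1.06183017]
24 bar (0.5167084336280823, -0.15816712379455566) (0.012289016507565975, 0.006046822760254145) along 0.07625252716916087
```

View pics/t1.png

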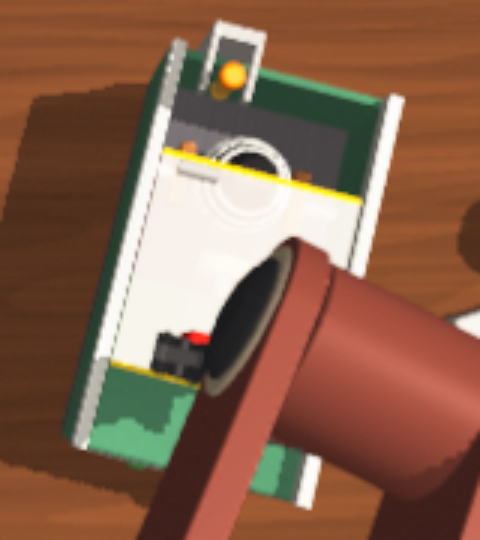

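The guard is moving with the fingers and the push is about 2 N. I'll continue.

Request:
apply_moves([
  [0, 0.002, 0, 0, 0],
  [0, 0.005, 0, 0, 0],
  [0, 0.009, 0, 0, 0],
  [0, 0.013, 0, 0, 0],
  [0, 0.017, 0, 0, 0],
  [0, 0.021, 0, 0, 0],
  [0, 0.025, 0, 0, 0],
  [0, 0.028, 0, 0, 0],
  [0, 0.031, 0, 0, 0],
  [0, 0.033, 0, 0, 0],
  [0, 0.035, 0, 0, 0],
  [0, 0.036, 0, 0, 0],
])

```text
t: 5.02
tool_pos: [0.5277, -0.1839, 0.2967]
tool_rot: [-3.117, 0.395, -0.0]
contact_force: [-2.2, -0.6, 0.1]
opening: 0.0001
grip_force: 0.8
```

```bash
python3 m.py pics/t2.png; python3 - <<'E'
from h import *
p=eyes.get_image("side");cv2.imwrite("pics/s2.png",cv2.resize(p["img"][220:380,220:460],None,fx=3,fy=3))
E
```

```text
5.0167 [ 0.5276841  -0.18392795  0.29670613] F tool [-2.0196656   1.11859116 -0.10363605]
7 bar (0.5530867576599121, -0.1654156595468521) (0.008051492273807526, 0.0022875985596328974) along 0.11329717644827844
```

View pics/s2.png

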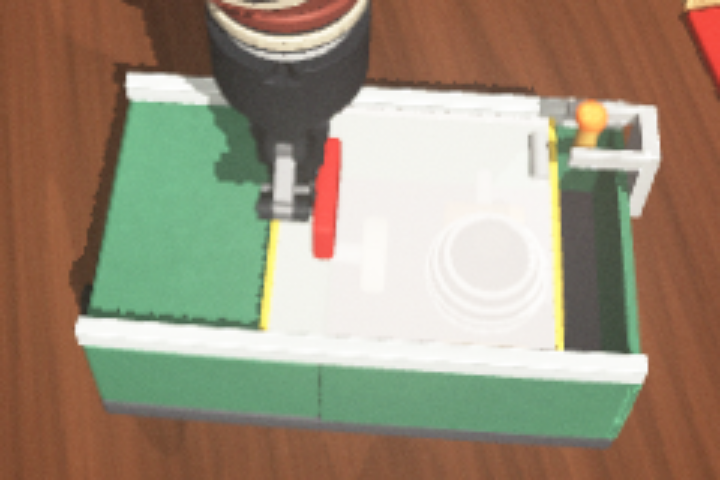

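The side crop shows the fingers square on the bar at (325,200), with about 30 mm left before home. I'll go slowly into the catch zone.

Request:
apply_moves([
  [0, 0.001, 0, 0, 0],
  [0, 0.002, 0, 0, 0],
  [0, 0.003, 0, 0, 0],
  [0, 0.004, 0, 0, 0],
  [0, 0.005, 0, 0, 0],
  [0, 0.006, 0, 0, 0],
  [0, 0.007, 0, 0, 0],
  [0, 0.008, 0, 0, 0],
  [0, 0.009, 0, 0, 0],
  [0, 0.01, 0, 0, 0],
  [0, 0.011, 0, 0, 0],
  [0, 0.012, 0, 0, 0],
])

```text
t: 6.12
tool_pos: [0.5392, -0.1869, 0.2968]
tool_rot: [-3.117, 0.395, -0.0]
contact_force: [-1.2, 1.2, 0.9]
opening: 0.0001
grip_force: 0.8
```

Request:
apply_moves([
  [0, 0.001, 0, 0, 0],
  [0, 0.002, 0, 0, 0],
  [0, 0.003, 0, 0, 0],
  [0, 0.004, 0, 0, 0],
])

```text
t: 6.45
tool_pos: [0.5424, -0.1877, 0.2968]
tool_rot: [-3.116, 0.395, 0.007]
contact_force: [-7.7, 2.2, 5.3]
opening: 0.0003
grip_force: 3.9
```

Request:
apply_moves([
  [0, 0.001, 0, 0, 0],
  [0, 0.002, 0, 0, 0],
  [0, 0.003, 0, 0, 0],
])

```text
t: 6.7
tool_pos: [0.5455, -0.1886, 0.2968]
tool_rot: [-3.116, 0.395, 0.003]
contact_force: [-5.3, 2.5, 3.1]
opening: -0.0004
grip_force: 2.5
```

The push force has risen to about 8 N, so the catch is lifting.

Request:
apply_moves([
  [0, 0.001, 0, 0, 0],
  [0, 0.002, 0, 0, 0],
  [0, 0.003, 0, 0, 0],
])

```text
t: 6.95
tool_pos: [0.5488, -0.1894, 0.2968]
tool_rot: [3.116, -0.395, 0.0]
contact_force: [-3.1, 1.2, 1.5]
opening: -0.0004
grip_force: 1.4
```

Request:
apply_moves([
  [0, 0.001, 0, 0, 0],
  [0, 0.002, 0, 0, 0],
])

```text
t: 7.12
tool_pos: [0.5509, -0.19, 0.2967]
tool_rot: [3.116, -0.395, 0.001]
contact_force: [-1.6, -0.7, 1.5]
opening: -0.0
grip_force: 0.8
```

```bash
python3 m.py pics/t3.png; python3 - <<'E'
from h import *
p=eyes.get_image("side");cv2.imwrite("pics/s3.png",cv2.resize(p["img"][220:380,220:460],None,fx=3,fy=3))
E
```

```text
7.1167 [ 0.55092182 -0.18999706  0.29674078] F tool [-1.34178     1.063605   -1.50150788]
```

View pics/s3.png

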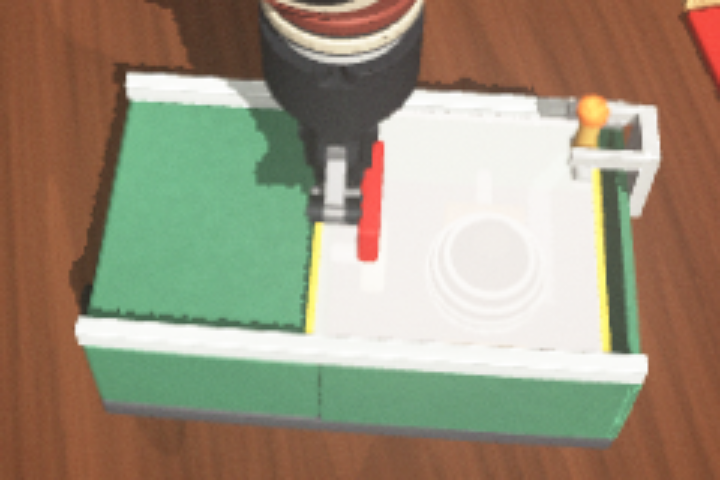

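The cap is up (its top has moved from row 103 to 97) and the guard is still a few mm short of home. I'll keep pushing slowly.

Request:
apply_moves([
  [0, 0.001, 0, 0, 0],
  [0, 0.002, 0, 0, 0],
  [0, 0.003, 0, 0, 0],
])

```text
t: 7.47
tool_pos: [0.5538, -0.1907, 0.2967]
tool_rot: [3.116, -0.395, 0.001]
contact_force: [-0.3, 0.4, -0.3]
opening: 0.0002
grip_force: 0.1
```

```bash
cat > b.py <<'E'
from h import *
o=telemetry.get_obs();print(o["t"],o["tool_pos"],o["contact_force"])
p=eyes.get_image("side");im=p["img"].astype(int)
m=(im[...,2]>120)&(im[...,1]<60)&(im[...,0]<60);v,u=np.nonzero(m);k=(u>290)&(u<390)&(v>250)&(v<320)
g=(im[...,2]>180)&(im[...,1]>90)&(im[...,1]<190)&(im[...,0]<60);b,a=np.nonzero(g);q=(a>400)&(a<430)&(b>240)&(b<275)
W=world(p,np.c_[u[k],v[k]],.14) 
print("bar px",u[k].mean(),v[k].mean(),"lower-part u",np.median(u[k][v[k]>295]),"cap top row",b[q].min() if q.any() else None, b[q].mean())
cv2.imwrite("pics/last.png",cv2.resize(p["img"][220:380,220:460],None,fx=3,fy=3))
E
python3 b.py
```

```text
7.4667 [ 0.55377376 -0.19070532  0.29666977] [-0.28534611  0.42617318 -0.26753763]Traceback (most recent call last):
  File "b.py", line 6, in <module>
    W=world(p,np.c_[u[k],v[k]],.14)
  File "h.py", line 7, in world
    n=cv2.undistortPoints(uv[:,None],p["K"],p["dist_coeffs"])[:,0]
      ~~~~~~~~~~~~~~~~~~~^^^^^^^^^^^^^^^^^^^^^^^^^^^^^^^^^^^^
cv2.error: OpenCV(4.12.0) /io/opencv/modules/calib3d/src/undistort.dispatch.cpp:347: error: (-215:Assertion failed) CV_IS_MAT(_src) && CV_IS_MAT(_dst) && (_src->rows == 1 || _src->cols == 1) && (_dst->rows == 1 || _dst->cols == 1) && _src->cols + _src->rows - 1 == _dst->rows + _dst->cols - 1 && (CV_MAT_TYPE(_src->type) == CV_32FC2 || CV_MAT_TYPE(_src->type) == CV_64FC2) && (CV_MAT_TYPE(_dst->type) == CV_32FC2 || CV_MAT_TYPE(_dst->type) == CV_64FC2) in function 'cvUndistortPointsInternal'
```

The contact force is gone, so the catch has probably snapped and pulled the guard away. I'll take a look to check.

```bash
sed -i '/^W=/d;/^print("bar/d' b.py; python3 b.py
```

```text
7.5167 [ 0.55392578 -0.19073003  0.2967212 ] [ 0.15352572 -0.08462513 -0.07460221]
```

View pics/last.png

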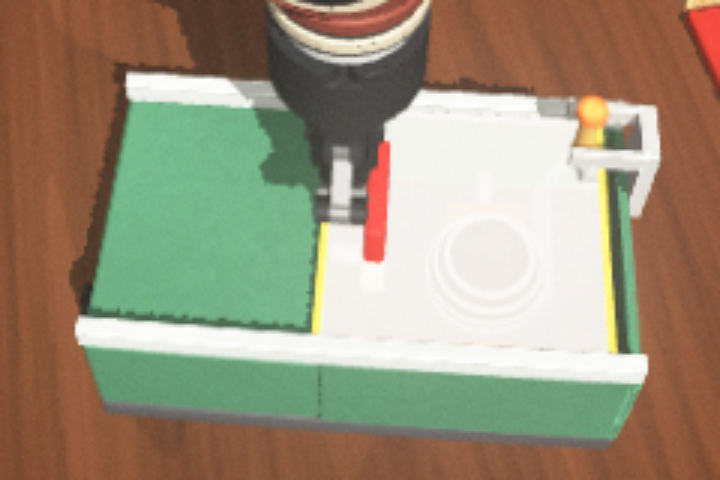

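The cap is still up and the bar has moved only with the fingers, so the roller is at the crest. A little more push is needed.

Request:
apply_moves([
  [0, 0.001, 0, 0, 0],
  [0, 0.002, 0, 0, 0],
  [0, 0.003, 0, 0, 0],
])

```text
t: 7.82
tool_pos: [0.5566, -0.1914, 0.2967]
tool_rot: [-3.117, 0.395, -0.0]
contact_force: [-0.1, 0.6, 0.2]
opening: -0.0001
grip_force: 0.0
```

```bash
cp pics/last.png pics/l0.png; python3 b.py; python3 - <<'E'
import cv2,numpy as np
for f in("s2","l0","last"):
    im=cv2.imread(f"pics/{f}.png").astype(int)
    m=(im[...,2]>150)&(im[...,1]<70)&(im[...,0]<70);m[:230]=0;m[265:]=0;m[:,:250]=0
    g=(im[...,2]>200)&(im[...,1]>100)&(im[...,1]<190)&(im[...,0]<70);g[:80]=0;g[180:]=0;g[:,:560]=0;g[:,625:]=0
    v,u=np.nonzero(m);b,a=np.nonzero(g);print(f,"bar u",u.mean(),"cap top",b.min(),b.mean())
E
```

```text
7.8167 [ 0.55662148 -0.19138018  0.2967066 ] [-0.11767518  0.63941981  0.19712455]
s2 bar u nan cap top 117 123.33333333333333
l0 bar u nan cap top 118 118.0<stdin>:6: RuntimeWarning: Mean of empty slice.
  ret = ret.dtype.type(ret / rcount)
Traceback (most recent call last):
ValueError: zero-size array to reduction operation minimum which has no identity
```

View pics/last.png

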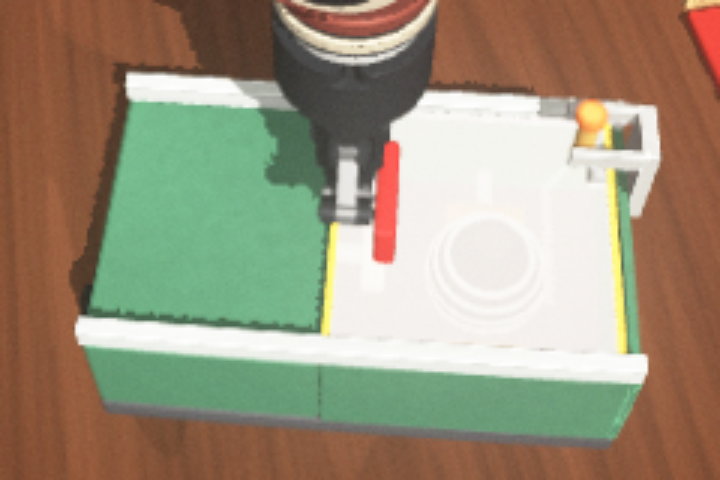

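The bar has jumped about 5.5 mm while the fingers moved 3 mm. The cap has dropped from row 97 to 102, and there is a gap between fingers and bar. It looks latched, so I'll back off and check with the wrist camera.

Request:
apply_moves([
  [0, -0.01, 0, 0, 0],
  [0, -0.02, 0, 0, 0],
  [0, -0.03, 0, -0.02, 0],
  [0, -0.05, 0, -0.05, 0],
  [0, -0.07, 0, -0.08, 0],
  [0, -0.09, 0, -0.11, 0],
  [0, -0.1, 0, -0.14, 0],
  [0, -0.1, 0, -0.16, 0],
  [0, -0.1, 0, -0.16, 0],
  [0, -0.1, 0, -0.16, 0],
])

```text
t: 8.7
tool_pos: [0.459, -0.1662, 0.458]
tool_rot: [3.115, -0.395, 0.005]
contact_force: [-0.5, -0.2, -0.2]
opening: 0.0001
grip_force: 0.0
```

```bash
python3 - <<'E'
from h import *
o=telemetry.get_obs();Rt=R.from_rotvec(o["tool_rot"]).as_matrix()
p=eyes.get_image("wrist"); T=np.eye(4);T[:3,:3]=Rt;T[:3,3]=o["tool_pos"];P=T@p["hand_eye"]
d=np.array([.9693,-.246,0]);o0=np.array([.4377,-.1595,0])
im=p["img"].astype(int)
m=((im[...,2]>120)&(im[...,1]<70)&(im[...,0]<70)).astype(np.uint8)
n,l,s,c=cv2.connectedComponentsWithStats(m)
for i in range(1,n):
    if s[i,4]>200:
        v,u=np.nonzero(l==i);W=world(p,np.c_[u,v],pose=P);t=W[(W[:,2]>.138)&(W[:,2]<.155)]
        if len(t)>50:
            r=cv2.minAreaRect(t[:,:2].astype(np.float32));print("bar",s[i],r,"along",(np.r_[r[0],0]-o0)@d)
g=(im[...,2]>180)&(im[...,1]>90)&(im[...,1]<190)&(im[...,0]<70);v,u=np.nonzero(g)
W=world(p,np.c_[u,v],pose=P);k=(W[:,2]>.145)&(W[:,2]<.18);W=W[k]
print("cap",len(W),np.median(W,0),W[:,2].max(),"along",(np.median(W,0)-o0)@d) if len(W) else 0
cv2.imwrite("pics/w2.png",p["img"])
q=eyes.get_image("side");cv2.imwrite("pics/s4.png",cv2.resize(q["img"][100:380,220:460],None,fx=2.1,fy=2.1))
E
```

```text
bar [284  47  66  17 924] ((0.5757638216018677, -0.1955861896276474), (0.05615043640136719, 0.01013953611254692), 75.4075927734375) along 0.14270246492709163
bar [  0 224  48  36 615] ((0.47829297184944153, 0.16159555315971375), (0.010343000292778015, 0.041167668998241425), 18.61082649230957) along -0.03964273846362588
```

View pics/s4.png

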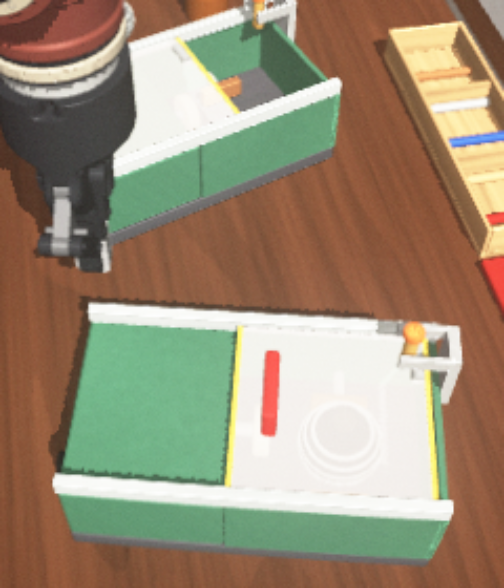

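```bash
python3 - <<'E'
from h import *
p=eyes.get_image("side");now=cv2.resize(p["img"][220:380,220:460],None,fx=3,fy=3)
s=cv2.imread("pics/side.png");ini=cv2.resize(s[220:380,220:460],None,fx=3,fy=3)
tm=ini[90:118,572:612]
F={"ini":ini,"now":now}
for f in("s2","s3","l0","last"): F[f]=cv2.imread(f"pics/{f}.png")
for k,im in F.items():
    # orange cap centroid by hue weight
    h=cv2.cvtColor(im[80:170,560:630],cv2.COLOR_BGR2HSV);o=((h[...,0]>8)&(h[...,0]<22)&(h[...,1]>200)&(h[...,2]>200))
    v,u=np.nonzero(o)
    r=cv2.matchTemplate(im[70:150,555:630],tm,cv2.TM_CCOEFF_NORMED);_,mx,_,l=cv2.minMaxLoc(r)
    print(k,"cap row match",l[1]+70,round(mx,3),"orange top",np.percentile(v,5)+80,len(v))
    rr=cv2.cvtColor(im[225:262],cv2.COLOR_BGR2HSV);m=((rr[...,0]<6)|(rr[...,0]>174))&(rr[...,1]>200)&(rr[...,2]>150);v,u=np.nonzero(m);kk=(u>150)&(u<450);print("  bar col",u[kk].mean(),u[kk].max())
E
```

```text
Traceback (most recent call last):
IndexError: index 0 is out of bounds for axis 0 with size 0
```

```bash
python3 - <<'E'
from h import *
p=eyes.get_image("side");now=cv2.resize(p["img"][220:380,220:460],None,fx=3,fy=3)
s=cv2.imread("pics/side.png");ini=cv2.resize(s[220:380,220:460],None,fx=3,fy=3)
tm=ini[98:132,574:612]
F={"ini":ini}
for f in("s2","s3","l0","last"): F[f]=cv2.imread(f"pics/{f}.png")
F["now"]=now
for k,im in F.items():
    r=cv2.matchTemplate(im[75:165,555:630],tm,cv2.TM_CCOEFF_NORMED);_,mx,_,l=cv2.minMaxLoc(r)
    h=cv2.cvtColor(im,cv2.COLOR_BGR2HSV)
    m=((h[...,0]<6)|(h[...,0]>174))&(h[...,1]>170)&(h[...,2]>120);v,u=np.nonzero(m);kk=(u>150)&(u<450)&(v>225)&(v<262)
    print(k,"cap row",l[1]+75,round(mx,3),"bar col",u[kk].mean() if kk.any() else None)
E
```

```text
ini cap row 98 1.0 bar col 203.0774193548387
s2 cap row 98 0.999 bar col 322.52073732718895
s3 cap row 96 0.829 bar col 367.3992248062016
l0 cap row 97 0.864 bar col 371.5821596244131
last cap row 98 0.847 bar col 383.7007299270073
now cap row 98 0.829 bar col 381.72727272727275
```

```bash
python3 - <<'E'
from h import *
p=eyes.get_image("side");s=cv2.imread("pics/side.png")
c=lambda im:cv2.resize(im[245:295,395:445],(260,260),interpolation=cv2.INTER_NEAREST)
l=lambda f:cv2.resize(cv2.imread(f"pics/{f}.png"),(240,160),interpolation=cv2.INTER_AREA)
def w(im): return cv2.resize(im[25:75,175:225],(260,260),interpolation=cv2.INTER_NEAREST)
b=lambda im:cv2.resize(im[:,:],(260,260),interpolation=cv2.INTER_NEAREST)
q=cv2.imread("pics/w2.png")
cv2.imwrite("pics/cmp.png",np.vstack([np.hstack([c(s),w(l("s3")),w(l("l0"))]),np.hstack([w(l("last")),c(p["img"]),b(q[0:100,230:330])])]))
E
```

```text
(no output)
```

View pics/cmp.png

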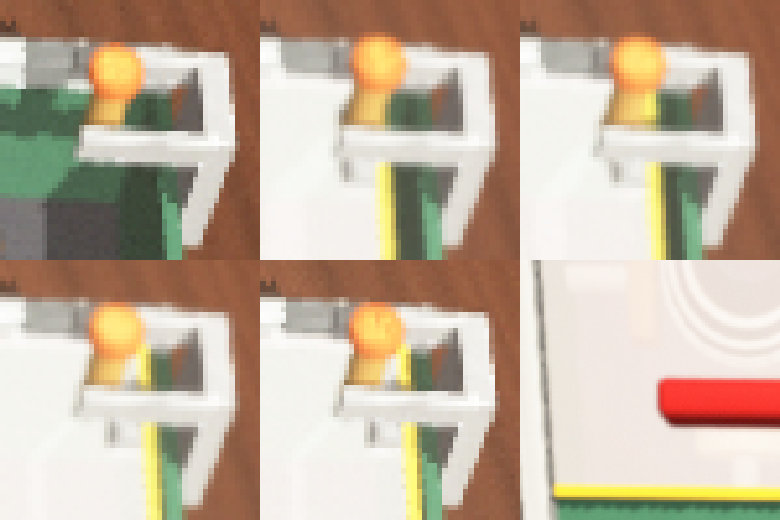

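In the comparison the cap top sits at row 43 at the start, 36 while lifted, and 43 again in both pictures since the snap, so the plunger is fully down. The bar is at its home position to within about 2 mm, the empty machine's guard is still open, and the arm is clear.

```bash
python3 -c "
from station import ctrl;print(ctrl.finish_job())"
```

```text
the job is handed in; nothing more can be done
None
```

The guard on the vase machine is shut and its catch has snapped down, with the bar within about 2 mm of its estimated home position; the slow push showed at most about 10 N in the readings, the empty machine's guard is still open, and the job is handed in at about 9 s.

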